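# Clamp the pale carving blank in the click-slide carving clamp

## Robot

A 6-joint arm with a two-finger parallel gripper is mounted at the origin on the work surface. World frame = base frame: x ahead of the robot, y to its left, z up, the work surface at z = 0. Lengths are in m, angles in degrees, forces in N, time in s.
With the tool pointing down it reaches from about 0.225 to 0.875 m from the base axis. Payload 3.4 kg.
Tool frame: the origin (TCP) lies midway between the tips of the shut fingers; the grasp point (between the pads) lies 19 mm behind it (env.grip_point_offset is the distance from the TCP to the grasp point, in m); z points along the fingers, y is the line along which they close (so a half turn about z gives the same grasp; the last joint's range is limited). The gripper opens to 85 mm and grips with 20 to 120 N. Pads are 22 mm wide; open, the fingers measure 114 mm over their backs; the gripper's body (76 mm by 85 mm) begins 54 mm behind the grasp point. The pads swing forward as they close: fully open they stand 13 mm farther back than shut.
Start: joints at [-82.391, 15.808, 86.224, -0, 77.962, -6.933], TCP at [0.144, -0.557, 0.231] pointing down, gripper open.
Joint ranges: [-165.64, 165.64], [-43.16, 119.46], [12.63, 154.43], [-67.54, 247.53], [6.08, 155.33], [-154.97, 154.97]. Speed limits (degrees/s): [147.25, 147.25, 180, 180, 180, 180].

## Interface

Orientations are given as a 3x3 rotation matrix whose columns are the frame's x, y, z axes.
In Python, from station import env, eyes, order gives the robot as it stands.
- The arm moves only by the tool jog_arm, never from a script. Its argument "commands" is a list of rows, each a list of 7 numbers: the shift along the tool's x, y, z in cm, then the turn, a rotation vector about the tool's x, y, z in degrees, then the finger opening in cm, from 0 to 8.54. A call has 1 to 10 rows; each row shifts and turns the commanded pose from where the row before left it, along the tool's axes as they then stand; what a row does not reach is not made up. A row lasts 1/8 s, in which the tool goes at most 62.5 mm and 10.7 degrees, less where a joint would pass 70% of its speed; a pose out of reach is approached as far as the arm can. A call is refused whole if a number of a shift passes 6.25 or a number of a turn 10.7, either way. A call with a gripper value outside its range is refused whole. The fingers move at their own pace and stop on an object; "force" is the grip in N (left out, the last holds). Time passes only in rows, so rows that do not move let the fingers close. It gives the time, the measured TCP pose, the force, the opening and the grip force at its end, in the units of the state.
- env.read_state(): the state, without advancing time (a new reading comes with each control period).
- eyes.read_camera(name): name is "scene" or "top" or "wrist"; returns a dict with "color" (384x512x3 uint8, red, green, blue), "range_z" (384x512 float32, m along the optical axis (not along the pixel's ray), 0 where there is no reading), "vfov" (degrees; the focal length in pixels is half the picture's height over the tangent of half this angle, whatever the lens; pixels are square), "cx", "cy" (the principal point, pixels), "dist_coeffs" ([k1, k2, p1, p2, k3] as OpenCV has them; the pictures are not rectified), "pose" (4x4, takes a point from camera to world coordinates); the wrist camera has in their place "hand_eye" (4x4, takes a point from camera to tool coordinates, whose origin is the TCP and whose axes are the flange's). Camera axes: x right, y up, looking along -z (the intrinsics and any distortion apply to the point x, -y, -z); pixel columns grow to the right and rows downward; lengths in m; the calibration is good to about 2 mm. A picture is of the moment at which its call begins: read the wrist's pose just before it.
- order.finish_job(): hands the job in; it is judged then, once.
The state is a dict: "time": time; "joint_pos": joint angles; "joint_vel": joint speeds; "joint_torque": joint torques, N m; "tcp_pos": TCP position; "orientation": TCP orientation; "wrist_force": force on the tool from outside, world axes, zero at the start; "torque": the same for the moment, N m; "grip_width": finger opening in m; "gripper_force": force on a finger pad.
Only numpy, scipy, OpenCV 4.12 (cv2) and the standard library are available. Lean on these libraries where they do the work, as an engineer would, in place of code of your own. Each camera call takes 0.05 s, during which the arm holds its last target. There are 200 camera calls.

## Task

Take the pale wooden blank out of the trough, set it down on the bench and take it again by its bark ends, so that you can lower it (not drop it) flat into the channel of the blue carving clamp, bark ends along the channel, and let go. Then push the carriage by its orange fin towards the end stop until the spring catch clicks and the carriage stays home with the blank close up to the stop. Leave the dark blank, speaker, mallet and jar where they are.

Things in the scene. Friction and masses are not known exactly. Their poses are not given: they have to be found in the camera images.
- blank: loose pale wooden block, 44 mm (its x) by 60 mm (its y) by 30 mm high, about 60 g, dark brown bark on its two end faces (+y, -y). Origin: centre of its underside. At the start it lies flat across the trough, bark ends close to the trough's walls, so only its two plain sides (44 mm apart) can be gripped there.
- dark_blank: loose dark brown wooden block of the same size and origin, lying in the other half of the trough (the two may be either way round). To be left alone.
- rack: fixed grey-painted trough, 190 mm long (its x) by 86 mm (its y), both ends open. Origin: centre of its underside. Floor 8 mm thick; two walls along x, 10 mm thick, up to 44 mm above the bench (6 mm above the blanks' tops), 66 mm apart inside. The blanks lie 55 mm either side of the middle, give or take 6 mm.
- clamp: fixed blue carving clamp, 94 mm (its x) by 245 mm (its y). Origin: centre of its underside. Channel along y, 50 mm wide between blue cheeks with flared tops (55 mm above the bench); floor 12 mm above the bench, grooved 10 mm wide along its middle. End stop at the +y end: face at y = +100 mm, top 50 mm up. Carriage front face at y = -55 mm + joint carriage: 135 to 155 mm open at the start.
- seat (a point): fixed point of the clamp on the channel floor, 70 mm towards +y from the clamp's middle: where the middle of the blank's underside comes to be when it touches the end stop (within a few mm in the finished job). Axes as the clamp's.
- carriage (a joint): travel of the clamp's carriage along the clamp's +y, m. 0 = fully back, starts at 0 to 0.02. A spring catch resists with about 6 to 10 N from 0.082 to 0.088; beyond that it snaps the carriage on to its end at 0.093, where it stays (front face 62 mm from the end stop). Elsewhere it slides with about 1 N.
- fin_top (a point): centre of the top of the orange fin on the carriage (moves with it), 75 mm above the bench. The fin is 36 mm wide (clamp's x), 12 mm thick (y) and stands 28 mm above the grey carriage block, whose top is 48 mm above the bench; its middle lies 14 mm behind the block's front face, 26 mm ahead of its back face.
- speaker: loose black round portable speaker, 70 mm across, 90 mm high, origin: centre of its underside. To be left alone.
- mallet: loose small mallet lying on the bench, to be left alone. Origin: under its middle, handle towards its -x.
- varnish: loose jar of varnish, 60 mm across, 70 mm high, origin: centre of its underside. To be left alone.

How it is judged:
By the outcome, as a careful person would: the job done as asked, in the order asked, and still so for the second after the job is handed in, with the robot touching nothing.
It also fails if it takes over 69 s, if anything falls off the work surface, if the arm or the gripper's body presses on something with over 40 N, if the wrist force passes 120 N, or if a joint passes its speed limit or range.

## Working session

There is one attempt and no reset: what is moved stays moved. The work goes in short steps, Python scripts to look and compute and a tool call to move; the robot and the scene stay as the last step left them, time stands still between calls to the robot, and variables do not carry over. Pictures are saved under pics/ and viewed, at most 10 in all, crops included, and the job is handed in when it is done.

Besides the shell and the picture viewer there is one more tool, called by a JSON object that holds its "api" and its "payload", one argument or row to a line. jog_arm: Moves the arm, as the interface text tells. Its arguments: {"type":"object","properties":{"commands":{"type":"array"},"force":{"type":"number"}},"required":["commands"]}

```bash
mkdir -p pics; ls; cat > h.py <<'E'
import numpy as np, cv2, pickle
from station import env, eyes, order
def grab(n):
    s=env.read_state(); c=eyes.read_camera(n)
    if n=="wrist":
        T=np.eye(4);T[:3,:3]=s["orientation"];T[:3,3]=s["tcp_pos"];c["pose"]=T@np.array(c["hand_eye"])
    c["f"]=192/np.tan(np.radians(c["vfov"])/2)
    return c
def pts(c):
    K=np.array([[c["f"],0,c["cx"]],[0,c["f"],c["cy"]],[0,0,1]])
    v,u=np.mgrid[0:384,0:512]
    n=cv2.undistortPoints(np.stack([u,v],-1).reshape(-1,1,2).astype(float),K,np.array(c["dist_coeffs"],float)).reshape(384,512,2)
    z=c["range_z"]
    P=np.stack([n[...,0]*z,-n[...,1]*z,-z],-1)
    T=np.array(c["pose"]);P=P@T[:3,:3].T+T[:3,3];P[z==0]=np.nan
    return P
def save(c,name): cv2.imwrite("pics/"+name,c["color"][...,::-1])
E
python3 - <<'E'
from h import *
s=env.read_state();print({k:np.round(v,4).tolist() for k,v in s.items()}, env.grip_point_offset)
ims=[]
for n in ["top","scene"]:
    c=grab(n);pickle.dump(c,open(n+".pkl","wb"));save(c,n+"0.png");print(n,np.round(c["pose"],3).tolist(),c["vfov"],c["dist_coeffs"])
E
```

```text
pics
{'time': 0.0, 'joint_pos': [-82.394, 15.8488, 86.295, 0.0018, 77.9627, -6.9335], 'joint_vel': [-0.0852, 0.1006, -0.0531, 0.0552, 0.0357, 0.0551], 'joint_torque': [-0.0011, -41.6773, -24.5806, -0.0005, 0.0109, -0.0], 'tcp_pos': [0.1443, -0.5561, 0.2304], 'orientation': [[0.968, 0.251, -0.0002], [0.251, -0.968, 0.0018], [0.0003, -0.0018, -1.0]], 'wrist_force': [0.8997, -0.1879, -0.31], 'torque': [0.0388, 0.0498, -0.0051], 'gripper_force': 0.0, 'grip_width': 0.0857} 0.0187
top [[-0.028, 0.992, -0.125, 0.494], [-1.0, -0.028, 0.004, -0.013], [0.0, 0.125, 0.992, 1.235], [0.0, 0.0, 0.0, 1.0]] 45.20123131841478 [-0.04675671  0.          0.          0.          0.        ]
scene [[-0.587, -0.478, 0.654, 1.218], [0.809, -0.326, 0.489, 0.43], [-0.02, 0.816, 0.578, 0.622], [0.0, 0.0, 0.0, 1.0]] 56.62444943167541 [-0.11453082  0.          0.          0.          0.        ]
```

View pics/top0.png

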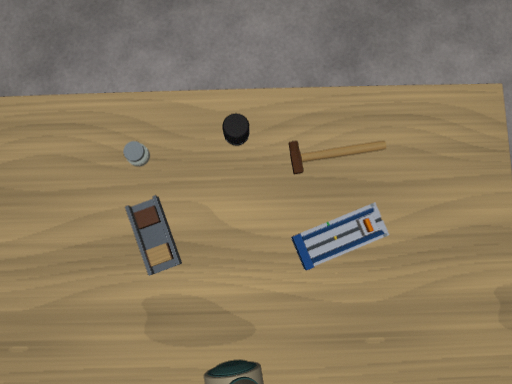

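View pics/scene0.png

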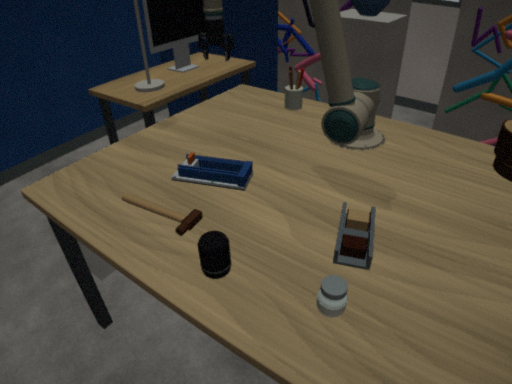

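The top view shows the trough at (153,235) with the pale blank at its near end (159,255) and the dark blank at (147,217). The clamp is at (340,237) with its stop at the left (303,250) and the orange fin at (368,226). The mallet (340,153), speaker (236,130) and jar (137,153) are clear of both. The scene view agrees.

```bash
cat > m.py <<'E'
from h import *
def rep(nm,P,m):
    q=P[m&np.isfinite(P[...,2])]
    if len(q)<8: print(nm,"few",len(q));return
    r=cv2.minAreaRect((q[:,:2]*1000).astype(np.float32))
    print(nm,len(q),"med",np.round(np.median(q,0),4),"rect c",np.round(r[0],1),"size",np.round(r[1],1),"ang",round(r[2],1))
def objs(c,P):
    hsv=cv2.cvtColor(c["color"],cv2.COLOR_RGB2HSV);H,S,V=hsv[...,0].astype(int),hsv[...,1],hsv[...,2]
    z=P[...,2]
    return H,S,V,z
E
python3 - <<'E'
from m import *
for n in ["top","scene"]:
    c=pickle.load(open(n+".pkl","rb"));P=pts(c);H,S,V,z=objs(c,P);x,y=P[...,0],P[...,1]
    print(n)
    tb=(abs(z)<.02)&(x>.2)&(x<.9)&(abs(y)<.5); print("table z",np.nanmedian(z[tb]))
    near=lambda a,b,r:(np.hypot(x-a,y-b)<r)
    if n=="top":
        for uv in [(159,255),(147,217),(153,235),(303,250),(368,226),(340,237),(236,130),(137,153),(297,157)]: print(uv,np.round(P[uv[1],uv[0]],3),c["color"][uv[1],uv[0]])
    else:
        for uv in [(359,224),(355,243),(192,158),(215,170),(240,170)]: print(uv,np.round(P[uv[1],uv[0]],3),c["color"][uv[1],uv[0]])
    rep("raised trough",P,(z>.004)&(z<.06)&near(.54,.27,.14)); rep("walls",P,(z>.0405)&(z<.06)&near(.54,.27,.14))
    rep("pale",P,(z>.03)&(z<.06)&(H<28)&(S>80)&(V>110)&near(.54,.27,.14))
    rep("dark",P,(z>.03)&(z<.06)&(H<20)&(S>80)&(V<=100)&near(.54,.27,.14))
    rep("clamp",P,(z>.004)&(z<.09)&near(.54,-.24,.17)); rep("blue top",P,(z>.045)&(z<.06)&(H>100)&(H<125)&(S>120)&near(.54,-.24,.17))
    rep("fin",P,(z>.05)&(H<18)&(S>150)&(V>120)&near(.54,-.24,.17))
E
```

```text
top
table z -0.0006570565705648068
(159, 255) [0.495 0.214 0.04 ] [154 126  83]
(147, 217) [0.594 0.245 0.039] [85 57 45]
(153, 235) [0.548 0.236 0.007] [85 90 98]
(303, 250) [ 0.497 -0.156  0.05 ] [ 29  68 117]
(368, 226) [ 0.552 -0.319  0.076] [172  96  10]
(340, 237) [ 0.529 -0.262  0.003] [84 88 92]
(236, 130) [0.806 0.007 0.089] [40 39 39]
(137, 153) [0.758 0.265 0.067] [114 123 126]
(297, 157) [ 0.744 -0.153  0.028] [69 42 21]
raised trough 2647 med [0.5459 0.2344 0.0349] rect c [543.  269.5] size [268.6 258.6] ang 32.2
walls 608 med [0.5503 0.2387 0.0431] rect c [548.5 233. ] size [190.4  87.9] ang 19.3
pale 361 med [0.497  0.2173 0.0371] rect c [556.9 238. ] size [171.1  80. ] ang 19.5
dark 391 med [0.5931 0.2458 0.0375] rect c [545.4 232.5] size [145.1  60.4] ang 18.2
clamp 3366 med [ 0.5325 -0.2546  0.0139] rect c [ 544.7 -242.5] size [331.6 310.4] ang 43.4
blue top 826 med [ 0.5158 -0.2082  0.0501] rect c [ 528.5 -248.5] size [ 91.4 220.1] ang 20.4
fin 53 med [ 0.5553 -0.3213  0.0746] rect c [ 556.3 -321.6] size [32.6  9.5] ang 23.1
scene
table z -0.0007197177639663432
(359, 224) [0.517 0.231 0.027] [56 45 32]
(355, 243) [0.597 0.253 0.036] [33 17  9]
(192, 158) [ 0.558 -0.312  0.065] [55 25  9]
(215, 170) [ 0.555 -0.22   0.051] [17 33 55]
(240, 170) [ 0.477 -0.186  0.022] [21 36 65]
raised trough 2067 med [0.5819 0.2413 0.0349] rect c [548.7 234.5] size [192.1  86.4] ang 19.1
walls 422 med [0.5612 0.2414 0.0427] rect c [548.2 234.3] size [191.   86.2] ang 19.1
pale 193 med [0.4942 0.2169 0.0366] rect c [495.3 217.4] size [43.1 50.6] ang 18.4
dark 407 med [0.5944 0.2469 0.0369] rect c [548.1 234.3] size [145.6  59.2] ang 17.8
clamp 2004 med [ 0.5421 -0.2398  0.0352] rect c [ 532.7 -258.1] size [ 98.7 249.3] ang 20.2
blue top 375 med [ 0.5163 -0.204   0.0492] rect c [ 525.9 -243.6] size [ 89.9 219.1] ang 17.2
fin 13 med [ 0.5528 -0.3217  0.0746] rect c [ 553.6 -322.4] size [25.1  8.1] ang 23.3
```

{"api": "jog_arm", "payload": {
  "commands": [
    [3,-1.3,-0.4,0,0,0,8.5],
    [5.6,-2.5,-0.6,0,0,0,8.5],
    [5.6,-2.5,-0.6,0,0,0,8.5],
    [5.6,-2.5,-0.6,0,0,0,8.5],
    [5.6,-2.5,-0.6,0,0,0,8.5],
    [5.6,-2.5,-0.6,0,0,0,8.5],
    [5.6,-2.5,-0.6,0,0,0,8.5],
    [5.6,-2.5,-0.6,0,0,0,8.5],
    [2.8,-1.2,-0.4,0,0,-5.5,8.5],
    [0,0,0,0,0,0,8.5]
  ]
}}

```text
time: 1.35
tcp_pos: [0.5313, -0.2483, 0.2808]
orientation: [[0.938, 0.346, -0.0], [0.346, -0.938, 0.0], [0.0, -0.0, -1.0]]
wrist_force: [-0.4, -1.1, -0.5]
grip_width: 0.0853
gripper_force: 0.0
```

```bash
cat >> m.py <<'E'
def fitclamp(P,c,tag):
    H,S,V,z=objs(c,P);x,y=P[...,0],P[...,1];nr=np.hypot(x-.535,y+.25)<.17
    rep(tag+" all",P,(z>.004)&(z<.09)&nr);rep(tag+" blue",P,(z>.045)&(z<.06)&(H>100)&(H<125)&(S>100)&nr)
    rep(tag+" fin",P,(z>.06)&(z<.09)&(H<20)&(S>130)&nr);rep(tag+" 70+",P,(z>.070)&(z<.08)&nr);rep(tag+" floor",P,(z>.007)&(z<.018)&nr&(S<60))
E
python3 - <<'E'
from m import *
c=grab("wrist");P=pts(c);s=env.read_state();save(c,"w1.png");pickle.dump((c,P),open("w1.pkl","wb"))
print(np.round(s["tcp_pos"],4),np.round(s["orientation"],3).tolist(),np.round(c["hand_eye"],3).tolist(),np.nanmin(P[...,2]))
fitclamp(P,c,"w")
E
```

```text
[ 0.5299 -0.2493  0.2807] [[0.939, 0.344, -0.001], [0.344, -0.939, 0.0], [-0.001, -0.001, -1.0]] [[-0.001, 0.945, 0.327, 0.084], [1.0, 0.001, 0.0, -0.0], [0.0, 0.327, -0.945, -0.142], [0.0, 0.0, 0.0, 1.0]] -0.7585389815242599
w all 11489 med [ 0.5343 -0.2531  0.0336] rect c [ 532.3 -259.5] size [ 94.9 245.8] ang 20.3
w blue 3534 med [ 0.5174 -0.216   0.0504] rect c [ 528.9 -248.8] size [ 92.1 220.7] ang 20.5
w fin 305 med [ 0.5563 -0.3201  0.0747] rect c [ 555.5 -321.4] size [35.5 11. ] ang 21.7
w 70+ 276 med [ 0.5563 -0.3212  0.075 ] rect c [ 555.7 -322.1] size [35.4 12.5] ang 21.6
w floor 4493 med [ 0.539  -0.2555  0.0119] rect c [ 532.3 -261.2] size [ 94.9 242.8] ang 20.6
```

View pics/w1.png

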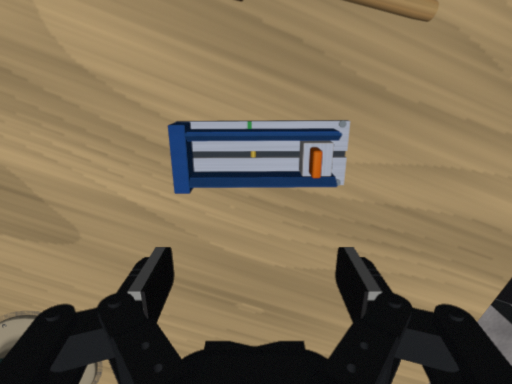

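The wrist view shows the clamp clearly: stop at (180,157), open channel around (250,155), orange fin at (316,162), channel empty. It measures centred at (0.532,-0.259), x axis at 20.3°. Next is the trough.

{"api": "jog_arm", "payload": {
  "commands": [
    [1.6,-5.6,0,0,0,0,8.5],
    [1.6,-5.6,0,0,0,0,8.5],
    [1.6,-5.6,0,0,0,0,8.5],
    [1.6,-5.6,0,0,0,0,8.5],
    [1.6,-5.6,0,0,0,0,8.5],
    [1.6,-5.6,0,0,0,0,8.5],
    [1.6,-5.6,0,0,0,0,8.5],
    [1.6,-5.6,0,0,0,0,8.5],
    [0,0,0,0,0,-9.5,8.5]
  ]
}}

```text
time: 2.52
tcp_pos: [0.4954, 0.217, 0.2808]
orientation: [[0.866, 0.499, -0.001], [0.499, -0.866, 0.001], [-0.001, -0.001, -1.0]]
wrist_force: [-0.3, -1.1, 0.1]
grip_width: 0.0852
gripper_force: 0.0
```

{"api": "jog_arm", "payload": {
  "commands": [
    [0,0,0,0,0,-10,8.5],
    [0,0,0,0,0,-10,8.5],
    [0,0,0,0,0,-10,8.5],
    [0,0,0,0,0,-10,8.5],
    [0,0,0,0,0,-10,8.5],
    [0,0,0,0,0,-10,8.5],
    [0,0,0,0,0,-10,8.5],
    [0,0,0,0,0,-9.5,8.5],
    [0,0,0,0,0,0,8.5]
  ]
}}

```text
time: 3.65
tcp_pos: [0.4963, 0.2132, 0.281]
orientation: [[-0.322, 0.947, -0.001], [0.947, 0.322, -0.001], [-0.001, -0.001, -1.0]]
wrist_force: [0.5, -0.2, 0.4]
grip_width: 0.0851
gripper_force: 0.0
```

```bash
python3 - <<'E'
from m import *
c=grab("wrist");P=pts(c);s=env.read_state();save(c,"w2.png");pickle.dump((c,P),open("w2.pkl","wb"))
R=s["orientation"];t=s["tcp_pos"];print(np.round(t,4),"yaw y",np.degrees(np.arctan2(R[1][1],R[0][1])))
H,S,V,z=objs(c,P);x,y=P[...,0],P[...,1];nr=np.hypot(x-.548,y-.234)<.12
rep("trough",P,(z>.004)&(z<.06)&nr);rep("walls",P,(z>.0405)&(z<.06)&nr)
d=(x-.548)*.945+(y-.234)*.327;e=-(x-.548)*.327+(y-.234)*.945
rep("pale",P,(z>.03)&(z<.06)&(d<-.01)&(abs(e)<.0325));rep("dark",P,(z>.03)&(z<.06)&(d>.01)&(abs(e)<.0325)&(d<.09))
rep("pale hi",P,(z>.033)&(z<.0405)&(d<-.01)&(abs(e)<.031)&(d>-.095))
E
```

```text
[0.4963 0.2134 0.281 ] yaw y 18.76353714628614
trough 8784 med [0.5476 0.2329 0.0374] rect c [547.2 233.8] size [190.6  85.7] ang 18.9
walls 2147 med [0.5472 0.2439 0.0438] rect c [547.4 233.9] size [189.2  85.7] ang 18.9
pale 1429 med [0.4955 0.2188 0.0379] rect c [495.6 217.6] size [43.5 59.9] ang 19.6
dark 1480 med [0.5934 0.2507 0.0378] rect c [593.8 251.1] size [44.5 62.7] ang 18.9
pale hi 1396 med [0.4957 0.2183 0.0379] rect c [495.9 217. ] size [43.6 58.4] ang 19.4
```

View pics/w2.png

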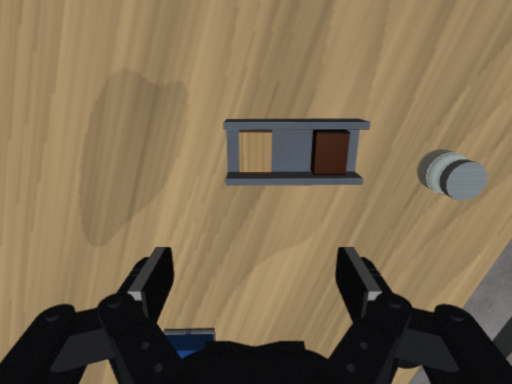

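The wrist view shows the pale blank at (256,152), the dark one at (331,152), the trough walls at rows 125 and 178, and the jar at right (460,175). The blank is at (0.4957,0.2176) with its top at 38 mm, as expected. Going down on it.

{"api": "jog_arm", "payload": {
  "commands": [
    [0.4,0.05,5,0,0,-0.7,8.5],
    [0,0,6,0,0,0,8.5],
    [0,0,6,0,0,0,8.5],
    [0,0,5,0,0,0,8.5],
    [0,0,2.5,0,0,0,8.5],
    [0,0,1.5,0,0,0,8.5],
    [0,0,1,0,0,0,8.5],
    [0,0,0,0,0,0,8.5]
  ],
  "force": 30
}}

```text
time: 4.7
tcp_pos: [0.4958, 0.2186, 0.0113]
orientation: [[-0.337, 0.941, 0.0], [0.941, 0.337, -0.0], [-0.0, 0.0, -1.0]]
wrist_force: [0.3, 0.8, 0.3]
grip_width: 0.085
gripper_force: 0.0
```

{"api": "jog_arm", "payload": {
  "commands": [
    [0,0,0,0,0,0,6],
    [0,0,0,0,0,0,5],
    [0,0,0,0,0,0,4],
    [0,0,0,0,0,0,3.8],
    [0,0,0,0,0,0,3.8],
    [0,0,0,0,0,0,3.8]
  ],
  "force": 30
}}

```text
time: 5.45
tcp_pos: [0.4962, 0.2189, 0.0121]
orientation: [[-0.338, 0.941, 0.002], [0.941, 0.338, 0.0], [-0.0, 0.002, -1.0]]
wrist_force: [0.4, 0.5, 6.8]
grip_width: 0.0438
gripper_force: 31.8
```

{"api": "jog_arm", "payload": {
  "commands": [
    [0,0,-1,0,0,0,3.8],
    [0,0,-3,0,0,0,3.8],
    [0,0,-5,0,0,0,3.8],
    [0,0,-3,0,0,0,3.8],
    [-4.8,-2.9,0,0,0,-5,3.8],
    [0,0,0,0,0,0,3.8]
  ]
}}

```text
time: 6.2
tcp_pos: [0.4831, 0.1612, 0.1318]
orientation: [[-0.416, 0.909, -0.001], [0.909, 0.416, -0.001], [-0.001, -0.002, -1.0]]
wrist_force: [0.2, 0.6, -1.1]
grip_width: 0.0436
gripper_force: 31.1
```

```bash
python3 - <<'E'
from m import *
s=env.read_state();R=s["orientation"];t=s["tcp_pos"];print(np.round(t,4),np.degrees(np.arctan2(R[1,1],R[0,1])),s["wrist_force"],s["grip_width"])
d=R.T@(np.array([.45,0,.12])-t);print(d*100)
c=grab("scene");P=pts(c);save(c,"s1.png")
H,S,V,z=objs(c,P);n=np.hypot(P[...,0]-t[0],P[...,1]-t[1])<.06
m=n&(H<28)&(S>80)&(V>50)&(z>.06);q=P[m];print(len(q),np.nanpercentile(q[:,2],[2,10,90,98]),t[2])
E
```

```text
[0.4831 0.1612 0.1318] 24.59107573370999 [ 0.21428455  0.60286044 -1.10749844] 0.043593990291990556
[-13.27924391  -9.7160913    1.20634908]
283 [0.12737755 0.13118624 0.15849622 0.20173952] 0.13178664064822013
```

{"api": "jog_arm", "payload": {
  "commands": [
    [-4.4,-3.2,0,0,0,0,3.8],
    [-4.4,-3.2,0,0,0,0,3.8],
    [-4.4,-3.2,0,0,0,0,3.8],
    [0,0,2,0,0,-10.2,3.8],
    [0,0,4,0,0,-10.2,3.8],
    [0,0,3.5,0,0,0,3.8],
    [0,0,2,0,0,0,3.8],
    [0,0,0.6,0,0,0,3.8],
    [0,0,0.3,0,0,0,3.8],
    [0,0,0.1,0,0,0,3.8]
  ]
}}

```text
time: 7.5
tcp_pos: [0.4534, 0.0037, 0.0068]
orientation: [[-0.709, 0.705, 0.001], [0.705, 0.709, -0.0], [-0.001, 0.001, -1.0]]
wrist_force: [0.4, -0.2, -0.3]
grip_width: 0.0433
gripper_force: 31.1
```

{"api": "jog_arm", "payload": {
  "commands": [
    [0,0,0.1,0,0,0,3.8],
    [0,0,0.1,0,0,0,3.8],
    [0,0,0.05,0,0,0,3.8]
  ]
}}

```text
time: 7.88
tcp_pos: [0.4527, 0.0035, 0.0041]
orientation: [[-0.709, 0.705, 0.001], [0.705, 0.709, -0.0], [-0.0, 0.0, -1.0]]
wrist_force: [-1.3, -0.3, 6.4]
grip_width: 0.0433
gripper_force: 32.1
```

{"api": "jog_arm", "payload": {
  "commands": [
    [0,0,0,0,0,0,4.6],
    [0,0,0,0,0,0,5.4],
    [0,0,0,0,0,0,7],
    [0,0,0,0,0,0,8.5],
    [0,0,-2,0,0,0,8.5],
    [0,0,-5,0,0,0,8.5],
    [0,0,-6,0,0,0,8.5],
    [0,0,-6,0,0,0,8.5],
    [0,0,-2,0,0,10,8.5],
    [0,0,0,0,0,10,8.5]
  ]
}}

```text
time: 9.12
tcp_pos: [0.4539, 0.0034, 0.2162]
orientation: [[-0.42, 0.908, 0.005], [0.908, 0.42, -0.001], [-0.003, 0.005, -1.0]]
wrist_force: [0.7, 0.2, 0.1]
grip_width: 0.0848
gripper_force: 0.0
```

{"api": "jog_arm", "payload": {
  "commands": [
    [0,0,0,0,0,10,8.5],
    [0,0,0,0,0,10,8.5],
    [0,0,0,0,0,10,8.5],
    [0,0,0,0,0,10,8.5],
    [0,0,0,0,0,10,8.5],
    [0,0,0,0,0,10,8.5],
    [0,0,0,0,0,10,8.5],
    [0,0,0,0,0,0,8.5]
  ]
}}

```text
time: 10.12
tcp_pos: [0.4524, 0.0036, 0.2137]
orientation: [[0.704, 0.71, -0.0], [0.71, -0.704, -0.0], [-0.0, -0.0, -1.0]]
wrist_force: [-0.1, 0.2, -0.4]
grip_width: 0.0852
gripper_force: 0.0
```

```bash
python3 - <<'E'
from m import *
c=grab("wrist");P=pts(c);s=env.read_state();save(c,"w3.png")
R=s["orientation"];t=s["tcp_pos"];print(np.round(t,4),"yaw y",np.degrees(np.arctan2(R[1][1],R[0][1])))
H,S,V,z=objs(c,P);n=np.hypot(P[...,0]-.453,P[...,1]-.0035)<.06
rep("top",P,n&(z>.024)&(z<.035));rep("all",P,n&(z>.008)&(z<.04))
q=P[n&(z>.024)&(z<.035)];r=cv2.minAreaRect((q[:,:2]*1000).astype(np.float32))
print("tool delta cm",R.T@(np.array([r[0][0]/1000,r[0][1]/1000,0.0])-t)*100)
E
```

```text
[0.4524 0.0036 0.2137] yaw y -44.68947413488458
top 1943 med [0.4543 0.0031 0.0298] rect c [453.6   2.5] size [44.7 60.1] ang 44.6
all 2068 med [0.4553 0.004  0.0298] rect c [453.6   2.5] size [44.8 60.1] ang 44.6
tool delta cm [1.01087414e-02 1.66650030e-01 2.13669279e+01]
```

View pics/w3.png

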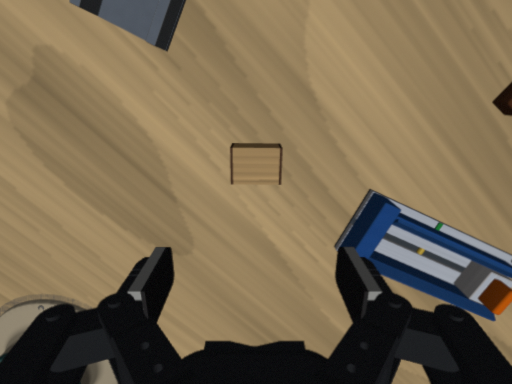

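The blank lies flat at (256,163) with its dark bark edges at columns 232 and 281, so the fingers' line is square to its bark ends. The trough is at the upper left and the clamp at the right.

{"api": "jog_arm", "payload": {
  "commands": [
    [0,0.15,5,0,0,0.7,8.5],
    [0,0,6,0,0,0,8.5],
    [0,0,5.5,0,0,0,8.5],
    [0,0,2.5,0,0,0,8.5],
    [0,0,1.5,0,0,0,8.5],
    [0,0,0.75,0,0,0,8.5],
    [0,0,0,0,0,0,7.4],
    [0,0,0,0,0,0,6.6]
  ]
}}

```text
time: 11.18
tcp_pos: [0.4543, 0.0024, 0.0019]
orientation: [[0.714, 0.701, 0.001], [0.701, -0.714, -0.0], [0.001, 0.001, -1.0]]
wrist_force: [0.0, 0.2, -0.2]
grip_width: 0.0659
gripper_force: 0.0
```

{"api": "jog_arm", "payload": {
  "commands": [
    [0,0,0,0,0,0,6],
    [0,0,0,0,0,0,5.4],
    [0,0,0,0,0,0,5.4],
    [0,0,0,0,0,0,5.4]
  ],
  "force": 35
}}

```text
time: 11.68
tcp_pos: [0.4542, 0.0025, 0.0022]
orientation: [[0.714, 0.7, 0.002], [0.7, -0.714, -0.0], [0.001, 0.001, -1.0]]
wrist_force: [-0.1, 0.5, 6.1]
grip_width: 0.0594
gripper_force: 37.8
```

{"api": "jog_arm", "payload": {
  "commands": [
    [0,0,-1,0,0,0,5.4],
    [0,0,-3,0,0,0,5.4],
    [0,0,-5,0,0,0,5.4],
    [0,0,-4,0,0,0,5.4],
    [-2.9,5.4,0,0,0,0,5.4],
    [-2.9,5.4,0,0,0,0,5.4],
    [-2.9,5.4,0,0,0,0,5.4],
    [-2.9,5.4,0,0,0,4.1,5.4],
    [0,0,0,0,0,10,5.4],
    [0,0,0,0,0,10,5.4]
  ]
}}

```text
time: 12.92
tcp_pos: [0.5218, -0.2339, 0.1313]
orientation: [[0.94, 0.341, -0.001], [0.341, -0.94, 0.0], [-0.0, -0.001, -1.0]]
wrist_force: [0.6, 0.3, -1.4]
grip_width: 0.0594
gripper_force: 38.3
```

{"api": "jog_arm", "payload": {
  "commands": [
    [0,0,0,0,0,0,5.4],
    [0,0,0,0,0,0,5.4]
  ]
}}

```text
time: 13.18
tcp_pos: [0.522, -0.2327, 0.1315]
orientation: [[0.937, 0.35, 0.0], [0.35, -0.937, -0.0], [0.0, 0.0, -1.0]]
wrist_force: [0.1, 0.2, -0.1]
grip_width: 0.0597
gripper_force: 38.3
```

```bash
python3 - <<'E'
from m import *
c=grab("wrist");P=pts(c);s=env.read_state();save(c,"w4.png")
R=s["orientation"];t=s["tcp_pos"];yaw=np.degrees(np.arctan2(R[1][1],R[0][1]));print(np.round(t,4),"yaw y",yaw,s["grip_width"])
a=np.radians(20.3);X=np.array([np.cos(a),np.sin(a)]);Y=np.array([-X[1],X[0]]);C=np.array([.5323,-.2594])
print("tcp in clamp mm",(t[:2]-C)@X*1000,(t[:2]-C)@Y*1000)
G=C+.022*Y;print("delta tool cm",R.T@(np.array([*G,.0142])-t)*100,"turn",yaw+69.7)
H,S,V,z=objs(c,P);q=P.reshape(-1,3);ok=np.isfinite(q[:,2]);q=q[ok]
n=np.hypot(q[:,0]-t[0],q[:,1]-t[1])<.06;b=q[n&(q[:,2]>t[2]+.02)&(q[:,2]<t[2]+.035)]
print("blank top in tool mm: cnt",len(b));
if len(b)>20:
  h=Hh=H.reshape(-1)[ok];ss=S.reshape(-1)[ok];mm=n&(q[:,2]>t[2]+.02)&(q[:,2]<t[2]+.035)&(ss>70)&(h<28);l=(q[mm]-t)@R*1000;print(len(l),l.min(0),l.max(0),cv2.minAreaRect(l[:,:2].astype(np.float32)))
# cheeks: in clamp frame
cx=(q[:,:2]-C)@X;cy=(q[:,:2]-C)@Y
for lo,hi in [(-.04,-.03),(0,.01),(.05,.06),(.07,.09)]:
  m=(cy>lo)&(cy<hi)&(q[:,2]>.050)&(q[:,2]<.06)
  u=cx[m]*1000;print(lo,"neg",np.percentile(u[u<0],[1,99]) if (u<0).sum()>3 else None,"pos",np.percentile(u[u>0],[1,99]) if (u>0).sum()>3 else None)
  m=(cy>lo)&(cy<hi)&(q[:,2]>.009)&(q[:,2]<.015)&(abs(cx)<.04);u=cx[m]*1000
  if m.sum()>3:print("   floor",np.percentile(u[abs(u)<30],[1,99]))
E
```

```text
[ 0.522  -0.2326  0.1315] yaw y -69.52902166183358 0.05932341418931534
tcp in clamp mm -0.349523053252379 28.65700002397397
delta tool cm [ 0.03169293  0.66288614 11.73368788] turn 0.17097833816642094
blank top in tool mm: cnt 12140
11053 [-22.93432097 -43.6471529  -34.85287169] [ 22.59245918  43.30763847 -19.99679374] ((-0.11993980407714844, -0.2133026123046875), (45.41230773925781, 86.94979858398438), 0.3871634304523468)
-0.04 neg [-36.66178982 -29.50422266] pos [28.94875215 36.35767544]
   floor [-25.59274882  15.72641813]
0 neg None pos [29.71484848 36.22244131]
   floor [-25.84990389  15.67478006]
0.05 neg None pos [29.68952245 36.0851924 ]
   floor [-25.91712217  15.5309661 ]
0.07 neg [-36.38530271 -30.05954198] pos [28.6366855  36.07624827]
   floor [-25.9562538   15.47110257]
```

View pics/w4.png

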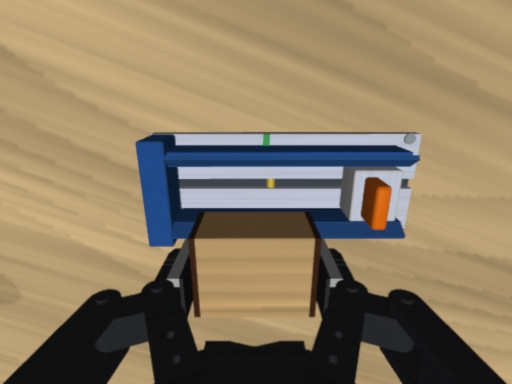

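The blank hangs level in the fingers at (255,265), with its bark ends against the pads. The channel is open between the stop (157,190) and the carriage (370,195), and the sideways offset is under 0.5 mm. Lowering.

{"api": "jog_arm", "payload": {
  "commands": [
    [0,0.6,1,0,0,0.2,5.4],
    [0,0,3.5,0,0,0,5.4],
    [0,0,2.5,0,0,0,5.4],
    [0,0,1.5,0,0,0,5.4],
    [0,0,1.2,0,0,0,5.4],
    [0,0,1,0,0,0,5.4],
    [0,0,0.6,0,0,0,5.4],
    [0,0,0,0,0,0,5.4]
  ]
}}

```text
time: 14.22
tcp_pos: [0.5242, -0.2385, 0.0182]
orientation: [[0.939, 0.344, -0.0], [0.344, -0.939, -0.0], [-0.0, -0.0, -1.0]]
wrist_force: [-1.4, -0.4, -1.0]
grip_width: 0.0594
gripper_force: 38.4
```

{"api": "jog_arm", "payload": {
  "commands": [
    [0,0,0.2,0,0,0,5.4],
    [0,0,0.1,0,0,0,5.4],
    [0,0,0.1,0,0,0,5.4],
    [0,0,0.05,0,0,0,5.4]
  ]
}}

```text
time: 14.72
tcp_pos: [0.5243, -0.2386, 0.0142]
orientation: [[0.939, 0.344, 0.0], [0.344, -0.939, -0.0], [0.0, 0.0, -1.0]]
wrist_force: [-1.5, 2.0, 3.7]
grip_width: 0.0596
gripper_force: 38.9
```

{"api": "jog_arm", "payload": {
  "commands": [
    [0,0,0,0,0,0,6.3],
    [0,0,0,0,0,0,6.8],
    [0,0,0,0,0,0,7.3],
    [0,0,0,0,0,0,7.3],
    [0,0,-1.5,0,0,0,7.3],
    [0,0,-4,0,0,0,7.3],
    [0,0,-5,0,0,0,7.3],
    [0,5,-5,0,0,0,4],
    [0,5,0,0,0,0,0],
    [0,0,0,0,0,-10,0]
  ]
}}

```text
time: 15.98
tcp_pos: [0.5582, -0.3309, 0.165]
orientation: [[0.864, 0.504, 0.004], [0.504, -0.864, -0.004], [0.001, 0.006, -1.0]]
wrist_force: [-1.1, 0.1, 0.3]
grip_width: 0.0186
gripper_force: 0.0
```

{"api": "jog_arm", "payload": {
  "commands": [
    [0,0,0,0,0,-10,0],
    [0,0,0,0,0,-10,0],
    [0,0,0,0,0,-10,0],
    [0,0,0,0,0,-10,0],
    [0,0,0,0,0,-10,0],
    [0,0,0,0,0,-10,0],
    [0,0,0,0,0,-10,0],
    [0,0,0,0,0,-10,0],
    [0,0,0,0,0,0,0]
  ]
}}

```text
time: 17.1
tcp_pos: [0.5567, -0.327, 0.164]
orientation: [[-0.342, 0.94, 0.001], [0.94, 0.342, -0.001], [-0.001, 0.001, -1.0]]
wrist_force: [-0.3, 0.1, -0.1]
grip_width: -0.0
gripper_force: 0.0
```

```bash
cat > chk.py <<'E'
from m import *
import sys
c=grab("wrist");P=pts(c);s=env.read_state();save(c,sys.argv[1]+".png")
R=s["orientation"];t=s["tcp_pos"];yaw=np.degrees(np.arctan2(R[1][1],R[0][1]));print(s["time"],np.round(t,4),"yaw y",yaw,s["grip_width"])
a=np.radians(20.3);X=np.array([np.cos(a),np.sin(a)]);Y=np.array([-X[1],X[0]]);C=np.array([.5323,-.2594])
print("tcp in clamp mm",(t[:2]-C)@X*1000,(t[:2]-C)@Y*1000)
G=C-.090*Y;print("delta tool cm",R.T@(np.array([*G,.057])-t)*100)
for n,cc,PP in [("wrist",c,P)]+[(k,g,pts(g)) for k in ["top","scene"] for g in [grab(k)]]:
    H,S,V,z=objs(cc,PP);cl=np.stack([(PP[...,:2]-C)@X*1000,(PP[...,:2]-C)@Y*1000,z*1000],-1)
    for nm,m in [("blank",(abs(cl[...,0])<22)&(cl[...,1]>-60)&(cl[...,1]<97)&(cl[...,2]>36)&(cl[...,2]<45.5)&(S>60)&(H<28)),("fin",(abs(cl[...,0])<25)&(abs(cl[...,1])<100)&(cl[...,2]>71)&(cl[...,2]<79)&(S>110)&(H<22))]:
        rep(n+" "+nm,cl/1000,m)
E
python3 chk.py w5
```

```text
17.15 [ 0.5567 -0.327   0.1639] yaw y 19.974703959397807 0.00025572420907645686
tcp in clamp mm -0.5871783900418744 -71.85062383145974
delta tool cm [-1.80509523  0.06378305 10.68818884]
wrist blank 3685 med [-0.0003  0.0245  0.0418] rect c [-0.5 22.7] size [59.5 43.4] ang 89.2
wrist fin 539 med [ 0.0001 -0.0653  0.075 ] rect c [ -0.3 -66.2] size [35.  11.8] ang 1.4
top blank 363 med [0.0003 0.0226 0.0412] rect c [ 0.4 22. ] size [58.4 42.4] ang 89.7
top fin 47 med [ 0.0028 -0.067   0.0744] rect c [  1.2 -67.5] size [32.6 10.9] ang 4.7
scene blank 104 med [-0.0042  0.025   0.0414] rect c [-3.1 23.2] size [61.4 35.6] ang 87.1
scene fin 28 med [ 0.0033 -0.0628  0.0737] rect c [  2.3 -65.2] size [35.3 12.3] ang 0.4
```

View pics/w5.png

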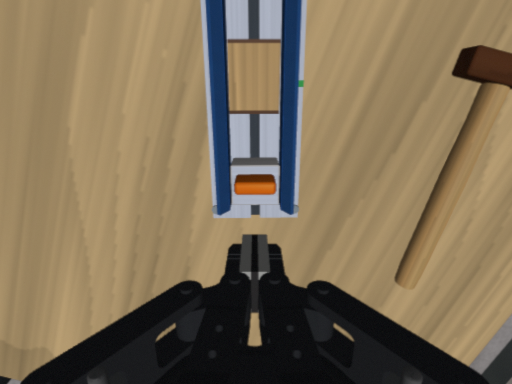

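The blank lies flat and square in the channel at (253,76). The fin is at (255,185) and the shut fingers are behind it at the bottom. Next, down behind the fin and push.

{"api": "jog_arm", "payload": {
  "commands": [
    [-2.4,0.05,2,0,0,-0.3,0],
    [0,0,4,0,0,0,0],
    [0,0,3,0,0,0,0],
    [0,0,1.7,0,0,0,0],
    [0,0,0,0,0,0,0],
    [0.5,0,0,0,0,0,0],
    [0.5,0,0,0,0,0,0],
    [0.6,0,0,0,0,0,0],
    [0.8,0,0,0,0,0,0],
    [0.8,0,0,0,0,0,0]
  ]
}}

```text
time: 18.5
tcp_pos: [0.5543, -0.3191, 0.0565]
orientation: [[-0.349, 0.937, 0.001], [0.937, 0.349, -0.001], [-0.001, 0.001, -1.0]]
wrist_force: [-0.2, -2.0, 1.1]
grip_width: -0.0001
gripper_force: 0.7
```

{"api": "jog_arm", "payload": {
  "commands": [
    [0.8,0,0,0,0,0,0],
    [0.8,0,0,0,0,0,0],
    [0.8,0,0,0,0,0,0],
    [0.8,0,0,0,0,0,0],
    [0.8,0,0,0,0,0,0],
    [0.8,0,0,0,0,0,0],
    [0.6,0,0,0,0,0,0],
    [0.2,0,0,0,0,0,0]
  ]
}}

```text
time: 19.5
tcp_pos: [0.5343, -0.2663, 0.056]
orientation: [[-0.35, 0.937, -0.0], [0.937, 0.35, 0.0], [0.0, -0.0, -1.0]]
wrist_force: [0.5, -0.2, 0.2]
grip_width: -0.0002
gripper_force: 0.7
```

{"api": "jog_arm", "payload": {
  "commands": [
    [0.2,0,0,0,0,0,0],
    [0.2,0,0,0,0,0,0],
    [0.2,0,0,0,0,0,0],
    [0.2,0,0,0,0,0,0],
    [0.2,0,0,0,0,0,0]
  ]
}}

```text
time: 20.12
tcp_pos: [0.5317, -0.2591, 0.0561]
orientation: [[-0.349, 0.937, 0.001], [0.937, 0.349, -0.003], [-0.003, 0.0, -1.0]]
wrist_force: [1.2, -4.1, -1.5]
grip_width: -0.0002
gripper_force: 2.0
```

{"api": "jog_arm", "payload": {
  "commands": [
    [0.2,0,0,0,0,0,0],
    [0.2,0,0,0,0,0,0],
    [0.1,0,0,0,0,0,0],
    [0.1,0,0,0,0,0,0],
    [0,0,0,0,0,0,0]
  ]
}}

```text
time: 20.75
tcp_pos: [0.5292, -0.2529, 0.0558]
orientation: [[-0.35, 0.937, 0.0], [0.937, 0.35, -0.002], [-0.002, -0.0, -1.0]]
wrist_force: [0.2, -5.2, -3.0]
grip_width: 0.0001
gripper_force: 2.5
```

{"api": "jog_arm", "payload": {
  "commands": [
    [0.1,0,0,0,0,0,0],
    [0.1,0,0,0,0,0,0],
    [0,0,0,0,0,0,0]
  ]
}}

```text
time: 21.12
tcp_pos: [0.5293, -0.2529, 0.0559]
orientation: [[-0.35, 0.937, 0.002], [0.937, 0.35, -0.005], [-0.006, 0.0, -1.0]]
wrist_force: [1.6, -9.2, -5.6]
grip_width: -0.0001
gripper_force: 4.5
```

```bash
python3 chk.py w6
```

```text
21.175 [ 0.5293 -0.2529  0.0559] yaw y 20.50121863353293 -0.00010658553623694464
tcp in clamp mm -0.5839441654145221 7.182211348500322
delta tool cm [-9.71883572  0.02426376 -0.0568927 ]
wrist blank 8630 med [-0.0005  0.0708  0.0419] rect c [-0.4 68.1] size [43.2 57.6] ang 0.1
wrist fin 1675 med [-0.0008  0.0261  0.0749] rect c [-0.9 24.3] size [35.  13.2] ang 0.4
top blank 367 med [0.     0.067  0.0412] rect c [ 0.1 58.5] size [42.4 76.5] ang 0.2
top fin 38 med [0.0022 0.025  0.0748] rect c [ 0.9 25.2] size [ 7.8 32.9] ang 84.8
scene blank 103 med [-0.0053  0.069   0.0411] rect c [-4.5 67.8] size [34.8 57.6] ang 1.0
scene fin 32 med [0.0029 0.0251 0.0737] rect c [ 1.2 25.7] size [14.6 37.7] ang 83.8
```

Fin is at y = 24 to 25 mm (home = 24) and the tool has stopped advancing, so the carriage is at its end. Backing off to check.

{"api": "jog_arm", "payload": {
  "commands": [
    [-0.5,0,0,0,0,0,0],
    [-1,0,0,0,0,0,0],
    [-2,0,0,0,0,0,0],
    [-2,0,-2,0,0,0,0],
    [-2,0,-4,0,0,0,0],
    [-2,0,-5,0,0,0,0],
    [0,0,-4,0,0,0,0],
    [0,0,0,0,0,0,0],
    [0,0,0,0,0,0,0]
  ]
}}

```text
time: 22.4
tcp_pos: [0.5611, -0.3392, 0.2053]
orientation: [[-0.349, 0.937, -0.001], [0.937, 0.349, 0.001], [0.001, -0.001, -1.0]]
wrist_force: [0.6, 0.3, -0.4]
grip_width: -0.0001
gripper_force: 0.0
```

```bash
python3 chk.py w7
```

```text
22.45 [ 0.5608 -0.3388  0.2045] yaw y 20.43218551093527 -3.992230988441668e-05
tcp in clamp mm -0.7840618935972241 -84.34876902666873
delta tool cm [-0.59963749  0.09895073 14.74444513]
wrist blank 2124 med [-0.0003  0.0594  0.0418] rect c [-0.7 58.8] size [42.6 38.9] ang 0.3
wrist fin 548 med [-0.0003  0.0241  0.075 ] rect c [-0.7 24. ] size [34.1 10.6] ang 0.1
top blank 342 med [-0.0005  0.0672  0.041 ] rect c [ 0.1 67.7] size [42.5 58.3] ang 0.2
top fin 51 med [0.0006 0.0238 0.0746] rect c [ 0.4 23.9] size [ 9.7 33.8] ang 89.9
scene blank 100 med [-0.0043  0.0679  0.0413] rect c [-4.5 66.3] size [33.3 57. ] ang 3.9
scene fin 26 med [0.0028 0.0271 0.0737] rect c [ 0.6 26.2] size [10.6 35.5] ang 84.8
```

View pics/w7.png

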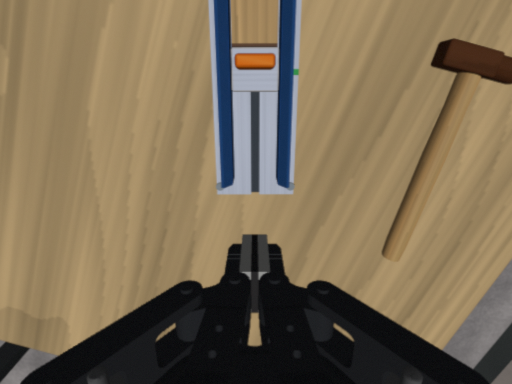

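The carriage is home: the fin at (255,61) measures y = 24.0 mm with nothing touching it. The blank is close up between the carriage and the stop, and the mallet is undisturbed. Handing in.

```bash
python3 -c "
from station import order
print(order.finish_job())"
```

```text
the job is handed in; nothing more can be done
None
```

The pale blank lies flat in the clamp with its bark ends along the channel, close up to the stop; the carriage is caught at home and stayed there after I backed off, and the job is handed in at about 23 s.

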